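Gauge a rack-wheel bushing and set the size marker

ROBOT

A 6-joint arm with a two-finger parallel gripper is mounted at the origin on the work surface. World frame = base frame: x ahead of the robot, y to its left, z up, the work surface at z = 0. Lengths are in m, angles in degrees, forces in N, time in s.
With the tool pointing down it reaches from about 0.35 to 0.875 m from the base axis. Payload 4.2 kg.
Tool frame: the origin (TCP) lies at the very end of the fingers, on their centre line; the grasp point (between the pads) lies 19 mm behind it; z points along the fingers, y is the line along which they close (so a half turn about z gives the same grasp; the last joint's range is limited). The gripper opens to 87 mm and grips with 3 to 60 N. Pads are 19 mm wide; open, the fingers measure 117 mm over their backs; the gripper's body (75 mm by 190 mm) begins 51 mm behind the grasp point.
Start: joints at [81.795, 22.042, 0.453, 0, -68.411, -14.817], TCP at [0.244, 0.575, 0.223] pointing down, gripper open.
Joint ranges: [-179.83, 179.83], [-69.29, 118.12], [-61.27, 80.66], [-181.25, 117.63], [-171.15, -9.14], [-177.46, 177.46]. Speed limits (degrees/s): [159.86, 159.86, 180, 180, 180, 180].

INTERFACE

Orientations are given as a 3x3 rotation matrix whose columns are the frame's x, y, z axes.
In Python, from station import sense, cams, r gives the robot as it stands. The module is installed in compiled form; this text tells all that it offers.
- The arm moves only by the tool step_arm, never from a script. Its argument "targets" is text: rows parted by semicolons, each of 4 numbers parted by spaces: the shift along the tool's x, y, z in cm, then the turn about the tool's z in degrees. In form: x y z turn; .... A call has 1 to 12 rows; each row shifts and turns the commanded pose from where the row before left it, along the tool's axes as they then stand; what a row does not reach is not made up. A row lasts 1/12 s, in which the tool goes at most 41.7 mm and 7.16 degrees, less where a joint would pass 70% of its speed; a pose out of reach is approached as far as the arm can. A call with a gripper value outside its range is refused whole. "claw" is the finger opening in cm, from 0 to 8.7, set as the call begins (left out, the last holds). The fingers move at their own pace and stop on an object; the grip force is fixed at half the most. Time passes only in rows, so rows that do not move let the fingers close. It gives the time, the measured TCP pose, the force, the opening and the grip force at its end, in the units of the state.
- sense(): the state, without advancing time (a new reading comes with each control period).
- cams.capture(name): name is "side" or "top"; returns a dict with "frame" (480x640x3 uint8, blue, green, red), "vertical_fov" (degrees; the focal length in pixels is half the picture's height over the tangent of half this angle, whatever the lens; pixels are square), "cx", "cy" (the principal point, pixels), "eye" and "rotation" of the camera in the world. Camera axes: x right, y down, z forward; pixel columns grow to the right and rows downward; lengths in m; the calibration is good to about 2 mm. A picture is of the moment at which its call begins. There is no depth.
- r.finish_job(): hands the job in; it is judged then, once.
The state is a dict: "time_s": time; "joints": joint angles; "joint_velocities": joint speeds; "effort": joint torques, N m; "tcp_pos": TCP position; "ee_rot": TCP orientation; "wrist_force": force on the tool from outside, world axes, zero at the start; "moment": the same for the moment, N m; "gripper_width": opening from 0.0 (shut) to 1.0 (fully open); "gripper_force": force on a finger pad.
Only numpy, scipy, OpenCV 4.12 (cv2) and the standard library are available. Lean on these libraries where they do the work, as an engineer would, in place of code of your own. Each camera call takes 0.05 s, during which the arm holds its last target. There are 200 camera calls.

TASK

Take the one bushing that lies by itself on the square rubber pad and slide it down over the stepped taper gauge, keeping hold of it until it stops on its step, then let go and leave it sitting level there. Read the step it stopped on (one, two or three lines just beneath it), then slide the marker's grip to the mark with the same number of dots. Leave the two bushings in the tray, the castor and the spanner where they are.

Things in the scene. Friction and masses are not known exactly. Their poses are not given: they have to be found in the camera images.
- bush_a_mid (a point): white plastic bushing, a plain ring 58 mm outside diameter and 24 mm high, lying flat (its axis = its z axis, upright); the bores of the three bushings differ (24, 34 or 44 mm) and which has which is not told. The point is at its centre, half-way up
- bush_b_mid (a point): as bush_a_mid, another bushing
- bush_c_mid (a point): as bush_a_mid, another bushing
- pad: fixed black rubber pad, 110 x 110 x 6 mm; origin at the centre of its underside. Exactly one bushing lies on it, within about 15 mm of its centre: that one is to be gauged. The other two lie in the tray
- gauge: fixed upright steel stepped taper gauge, 90 mm tall; origin at the centre of its underside, z up along its axis. Foot flange 90 mm across, 14 mm high; the stem above narrows in three chamfered steps to a conical tip of 4 mm diameter. A bushing slides down freely (2 mm of play all round when seated) until its underside rests on a shoulder (height of its centre above the gauge's origin: 80, 66 or 52 mm)
- shoulder_1 (a point): on the gauge's axis at the height of shoulder 1, 68 mm up; one dark line on the stem below it. Stops a 24 mm bore. Stem above it 20 tapering to 18 mm diameter up to 77 mm, then the tip
- shoulder_2 (a point): on the gauge's axis at the height of shoulder 2, 54 mm up; two dark lines below it. Stops a 34 mm bore. Stem above it 30 tapering to 29 mm diameter
- shoulder_3 (a point): on the gauge's axis at the height of shoulder 3, 40 mm up; three dark lines below it. Stops a 44 mm bore. Stem above it 40 tapering to 39 mm diameter, below it 50 mm
- tray: fixed dark steel tray, 130 x 240 mm, 22 mm high, floor 6 mm thick; origin at the centre of its underside; the other two bushings lie in it
- marker (a joint): position of the marker's grip along its track in m, 0 to 0.130; it starts near the 0 end. Mark 1 (one dot) is at 0.030, mark 2 (two dots) at 0.070, mark 3 (three dots) at 0.110; set the grip within 8 mm of the mark. It slides with about 1.5 N of friction and stays where it is left
- marker_mid (a point): centre of the marker's black grip block, which is 26 mm (across the track, its x) x 20 mm (along the track, its y) x 36 mm high with a white centre line; its top is 18 mm above this point, and the track and its plate start 18 mm below. Fixed dark plate 110 x 200 mm below. y axis = direction of growing joint value
- mark_1 (a point): point on the track's centre line, at the grip's mid-height, where the grip's middle must come for size 1; beside it on the plate one white dot. The point's y axis points along the track towards larger joint values
- mark_2 (a point): point on the track's centre line, at the grip's mid-height, where the grip's middle must come for size 2; beside it on the plate a row of two white dots. The point's y axis points along the track towards larger joint values
- mark_3 (a point): point on the track's centre line, at the grip's mid-height, where the grip's middle must come for size 3; beside it on the plate a row of three white dots. The point's y axis points along the track towards larger joint values
- castor: loose castor standing on its plate, wheel up, 85 x 70 mm, 95 mm tall; origin at the centre of its underside; leave alone
- spanner: loose steel spanner, 160 mm long, lying flat; leave alone
There are look-alikes about, which are no part of the job. What is shaped like the part that bears bush_b_mid but brown is not meant.

How it is judged:
By the outcome, as a careful person would: the job done as asked, in the order asked, and still so for the second after the job is handed in, with the robot touching nothing.
It also fails if it takes over 64 s, if anything falls off the work surface, if the arm or the gripper's body presses on something with over 40 N, if the wrist force passes 120 N, or if a joint passes its speed limit or range.

## Working session

There is one attempt and no reset: what is moved stays moved. The work goes in short steps, Python scripts to look and compute and a tool call to move; the robot and the scene stay as the last step left them, time stands still between calls to the robot, and variables do not carry over. Pictures are saved under pics/ and viewed, at most 10 in all, crops included, and the job is handed in when it is done.

Besides the shell and the picture viewer there is one more tool, called after ">>>" as name(argument=value, ...) on one line, values as JSON. step_arm: Moves the arm, as the interface text tells. Its arguments: {"type":"object","properties":{"targets":{"type":"string"},"claw":{"type":"number"}},"required":["targets"]}

```bash
mkdir -p pics; cat > h.py <<'E'
import numpy as np, cv2
from station import sense, cams, r
def cap(n):
    c=cams.capture(n); f=240/np.tan(np.radians(c["vertical_fov"]/2)); return c,f
def ray(c,f,u,v,z):
    d=np.array(c["rotation"])@np.array([(u-c["cx"])/f,(v-c["cy"])/f,1]); e=np.array(c["eye"])
    return e+d*(z-e[2])/d[2]
def proj(c,f,p):
    q=np.array(c["rotation"]).T@(np.array(p)-np.array(c["eye"])); return q[:2]/q[2]*f+[c["cx"],c["cy"]]
E
python3 - <<'E'
from h import *
import pickle
for n in("top","side"):
    c,f=cap(n); cv2.imwrite(f"pics/{n}0.png",c["frame"]); pickle.dump((c,f),open(n+"0.pkl","wb")); print(n,f,c["cx"],c["cy"],c["eye"],np.round(c["rotation"],4).tolist())
s=sense(); print(s["tcp_pos"],np.round(s["ee_rot"],3).tolist(),s["time_s"])
E
```

```text
top 485.4873363201892 315.2724035110777 234.086464694089 [ 0.50643843 -0.00837914  1.01115579] [[0.0092, -0.992, 0.1263], [-0.9999, -0.0099, -0.0048], [0.006, -0.1262, -0.992]]
side 460.709035907502 319.87311851452944 228.5665591223795 [0.27241432 0.72677957 0.8610493 ] [[-0.9127, -0.2749, 0.3024], [-0.4084, 0.6393, -0.6515], [-0.0142, -0.7182, -0.6957]]
[0.24420553 0.57473827 0.22158312] [[0.92, -0.391, -0.001], [-0.391, -0.92, -0.002], [0.0, 0.002, -1.0]] 0.1
```

View pics/top0.png

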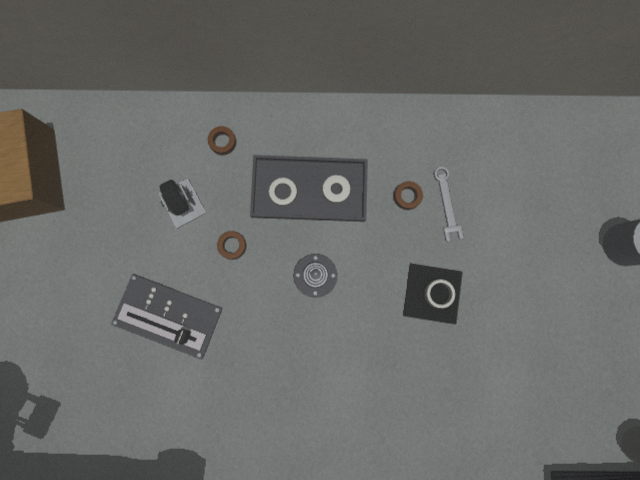

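View pics/side0.png

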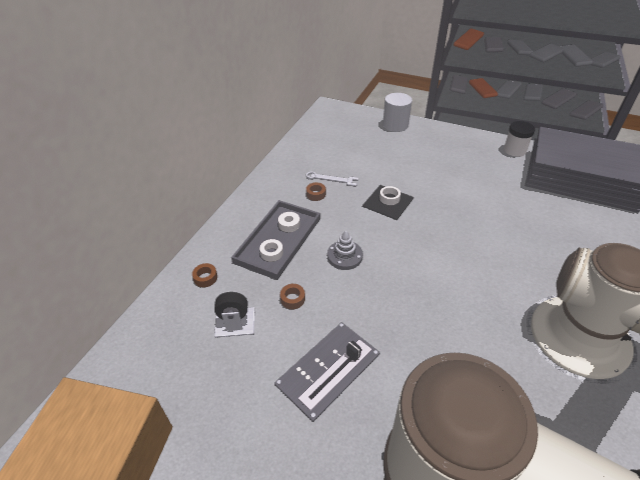

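The top view shows a white ring on the black pad at (440,293), two white rings in the tray at (283,191) and (337,188), and brown look-alikes at (222,140), (408,195) and (232,245). The gauge is at (316,275), and the marker grip is at (184,337) near the one-dot end. The ring on the pad at (440,293) is the one to gauge: it is white and the only one on the pad. I'll check it in an enlarged crop.

```bash
python3 - <<'E'
from h import *
import pickle
c,f=pickle.load(open("top0.pkl","rb")); F=c["frame"]
a=cv2.resize(F[255:330,395:470],None,fx=5,fy=5,interpolation=2)
b=cv2.resize(F[245:305,285:345],(375,375),interpolation=2)
m=cv2.resize(F[265:365,105:230],None,fx=2,fy=2,interpolation=2)
cv2.imwrite("pics/crop.png",np.vstack([np.hstack([a,b]),np.hstack([m,np.zeros((200,500,3),np.uint8)])]))
g=cv2.cvtColor(F,cv2.COLOR_BGR2GRAY)
# bushing: white blob outer ellipse
for (x0,y0,x1,y1) in [(405,265,465,325),(265,172,303,210),(318,170,356,206)]:
    w=(g[y0:y1,x0:x1]>140).astype(np.uint8); cs,h=cv2.findContours(w,cv2.RETR_CCOMP,cv2.CHAIN_APPROX_NONE)
    for k in cs:
        if len(k)>15:
            e=cv2.fitEllipse(k); print(np.round(e[0],1)+[x0,y0],np.round(e[1],1))
print("bush",ray(c,f,440,293,.030),"gauge top",ray(c,f,316,274,.09),"grip",ray(c,f,184,337,.05))
E
```

```text
[440.7 293.5] [26.6 27.4]
[440.6 293.5] [23.  23.8]
[282.4 191. ] [26.  26.4]
[282.4 190.9] [17.8 18.3]
[336.1 188.3] [25.7 26.3]
[336.2 188.3] [12.8 13.2]
bush [ 0.51451127 -0.264875    0.03      ] gauge top [ 0.54755824 -0.01494061  0.09      ] grip [0.4249761  0.23978255 0.05      ]
```

View pics/crop.png

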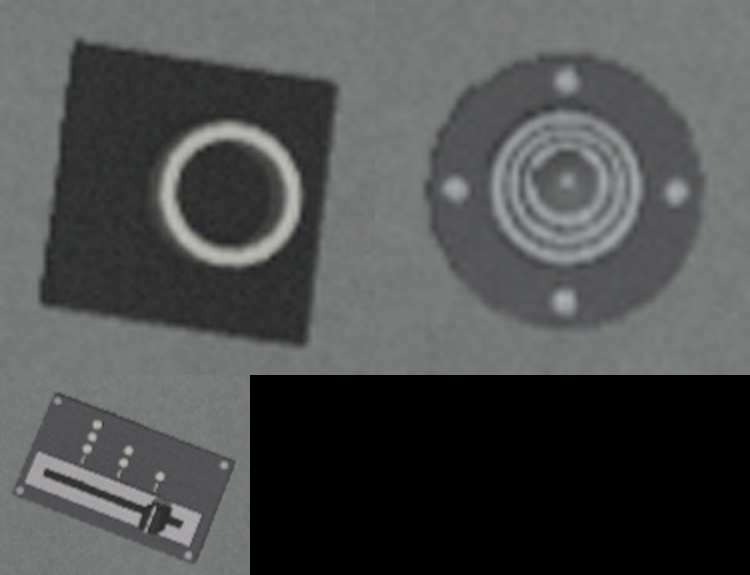

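The enlarged crop confirms the white ring on the pad. Its bore is about 23.4 px against an outside of about 28.5 px, so it looks like 44 mm. The gauge tip is at about (315.6,273.8) and the grip's white line at about (182,337). Next I'll cross-check these with the side camera.

```bash
python3 - <<'E'
from h import *
import pickle
c,f=pickle.load(open("side0.pkl","rb")); F=c["frame"]
cr=lambda x,y,w,k:cv2.resize(F[y:y+w,x:x+w],(k,k),interpolation=2)
c2,f2=pickle.load(open("top0.pkl","rb"))
m2=cv2.resize(c2["frame"][310:360,160:210],(400,300)[:1]*2,interpolation=2)[:,:]
m2=cv2.resize(m2,(260,260))
cv2.imwrite("pics/crop2.png",np.hstack([cr(360,165,60,260),cr(315,220,60,260),m2]) if 0 else np.vstack([np.hstack([cr(360,165,60,300),cr(315,220,60,300)]),np.hstack([cr(325,325,60,300),cv2.resize(c2["frame"][310:360,160:210],(300,300),interpolation=2)])]))
g=cv2.cvtColor(F,cv2.COLOR_BGR2GRAY)
for z in (0,): 
  print("bush side proj",proj(c,f,[.5145,-.265,.03]),"gauge tip proj",proj(c,f,[.5475,-.0145,.09]),"flange top c",ray(c2,f2,315.6,275.4,.014),"tip",ray(c2,f2,315.6,273.8,.09))
for z in (.03,.04,.05,.06): p=ray(c2,f2,182,337,z); print(z,p,proj(c,f,p))
print("track ends at .015",ray(c2,f2,128,314.5,.015),ray(c2,f2,196,340,.015))
E
```

```text
bush side proj [389.45013825 191.72900916] gauge tip proj [346.06112898 230.33241172] flange top c [ 0.54808229 -0.01468843  0.014     ] tip [ 0.54792876 -0.01418     0.09      ]
0.03 [0.42324656 0.24890109 0.03      ] [354.03668715 351.66114346]
0.04 [0.42409446 0.24627887 0.04      ] [354.29680699 347.81908903]
0.05 [0.42494236 0.24365666 0.05      ] [354.55973418 343.93556907]
0.06 [0.42579025 0.24103444 0.06      ] [354.82551442 340.00990863]
track ends at .015 [0.46564783 0.36375001 0.015     ] [0.41630346 0.22448626 0.015     ]
```

View pics/crop2.png

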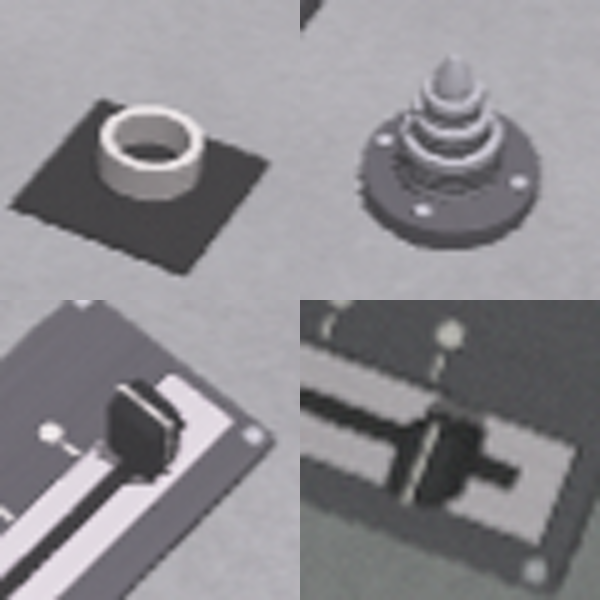

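The side view agrees to within 2 mm. The ring's top centre is at (390.6,193), the gauge tip at (346,231.4) and the grip's top line at about (353.4,346). The tool's y axis already lies along the marker track, so no turn is needed. I'll go above the bushing.

>>> step_arm(targets="2.4 2.785 0 0;2.4 2.785 0 0;2.4 2.785 0 0;2.4 2.785 0 0;2.4 2.785 0 0;2.4 2.785 0 0;2.4 2.785 0 0;2.4 2.785 0 0;2.4 2.785 0 0;2.4 2.785 0 0;2.4 2.785 0 0;2.4 2.785 0 0", claw=8.7)

```text
time_s: 1.1
tcp_pos: [0.3785, 0.1531, 0.2225]
ee_rot: [[0.921, -0.391, -0.0], [-0.391, -0.921, 0.0], [-0.0, -0.0, -1.0]]
wrist_force: [0.4, 1.3, -0.4]
gripper_width: 0.998
gripper_force: 0.0
```

>>> step_arm(targets="2.4 2.785 0 0;2.4 2.785 0 0;2.4 2.785 0 0;2.4 2.785 0 0;2.4 2.785 0 0;2.4 2.785 0 0;2.4 2.785 0 0;2.4 2.785 0 0;2.4 2.785 2 0;2.4 2.785 3 0;2.4 2.785 3 0;2.4 2.785 3 0")

```text
time_s: 2.1
tcp_pos: [0.5089, -0.2539, 0.1222]
ee_rot: [[0.92, -0.392, -0.0], [-0.392, -0.92, 0.0], [-0.0, -0.0, -1.0]]
wrist_force: [0.9, 0.0, -0.6]
gripper_width: 0.999
gripper_force: 0.0
```

>>> step_arm(targets="0 0 3 0;0 0 2 0;0 0 0.5 0;0 0 0 0;0 0 0 0")

```text
time_s: 2.52
tcp_pos: [0.5097, -0.2523, 0.0694]
ee_rot: [[0.921, -0.39, 0.001], [-0.39, -0.921, -0.001], [0.001, 0.0, -1.0]]
wrist_force: [-0.3, 1.0, 1.4]
gripper_width: 0.999
gripper_force: 0.0
```

```bash
python3 - <<'E'
from h import *
import pickle
c2,f2=pickle.load(open("top0.pkl","rb"))
c,f=cap("side"); F=c["frame"]
s=sense(); p=np.array(s["tcp_pos"]); R=np.array(s["ee_rot"]); print(p,np.round(R,3).tolist(),s["time_s"])
b=ray(c2,f2,440.7,293.5,.03); print("bush",b,"tool delta cm",R.T@(b-p)*100, "tcp px",proj(c,f,p))
for z in (.03,.04,.05): q=ray(c2,f2,180,337,z); print(z,q,proj(c,f,q))
cv2.imwrite("pics/s1.png",cv2.resize(F[130:230,325:450],None,fx=5,fy=5,interpolation=2))
E
```

```text
[ 0.51017657 -0.25224551  0.07019832] [[0.921, -0.39, 0.003], [-0.39, -0.921, -0.001], [0.003, -0.0, -1.0]] 2.5667
bush [ 0.51352674 -0.26626035  0.03      ] tool delta cm [0.84344882 1.16051371 4.02209423] tcp px [390.85450288 183.49043828]
0.03 [0.42321212 0.25285562 0.03      ] [353.34903917 353.25618954]
0.04 [0.42406036 0.2501931  0.04      ] [353.61324165 349.39572511]
0.05 [0.42490861 0.24753058 0.05      ] [353.88028828 345.49370265]
```

View pics/s1.png

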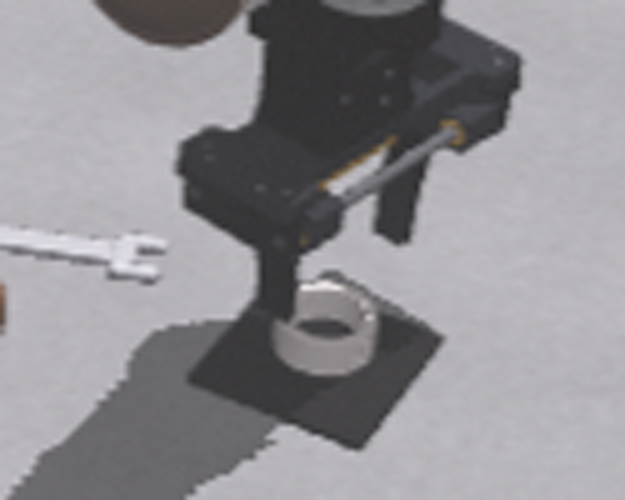

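The view shows the open fingers straddling the ring but about 14 mm short. The fingertips are at about (381,192) and (404,178), and the ring centre at about (390,192). I'll correct that, go down and grip.

>>> step_arm(targets="0.42 0.58 0 0;0.42 0.58 0 0;0 0 0 0;0 0 0 0")

```text
time_s: 2.9
tcp_pos: [0.5126, -0.2667, 0.0693]
ee_rot: [[0.92, -0.392, 0.002], [-0.392, -0.92, -0.0], [0.002, -0.0, -1.0]]
wrist_force: [0.4, 0.3, -0.4]
gripper_width: 0.998
gripper_force: 0.0
```

>>> step_arm(targets="0 0 1.5 0;0 0 1.5 0;0 0 1.5 0;0 0 0.8 0;0 0 0.3 0;0 0 0 0;0 0 0 0;0 0 0 0")

```text
time_s: 3.57
tcp_pos: [0.5129, -0.2664, 0.0136]
ee_rot: [[0.92, -0.391, 0.002], [-0.391, -0.92, -0.001], [0.002, -0.0, -1.0]]
wrist_force: [-0.0, 0.5, 0.9]
gripper_width: 0.997
gripper_force: 0.0
```

>>> step_arm(targets="0 0 0.3 0;0 0 0 0")

```text
time_s: 3.73
tcp_pos: [0.5122, -0.2662, 0.0098]
ee_rot: [[0.92, -0.391, 0.001], [-0.391, -0.92, -0.0], [0.0, -0.0, -1.0]]
wrist_force: [-0.2, 0.2, 0.2]
gripper_width: 1.005
gripper_force: 0.0
```

>>> step_arm(targets="0 0 0 0;0 0 0 0;0 0 0 0;0 0 0 0;0 0 0 0;0 0 0 0;0 0 0 0;0 0 0 0", claw=4.5)

```text
time_s: 4.4
tcp_pos: [0.5122, -0.2662, 0.0097]
ee_rot: [[0.92, -0.391, 0.0], [-0.391, -0.92, -0.0], [0.0, -0.0, -1.0]]
wrist_force: [-0.8, 0.2, 0.4]
gripper_width: 0.66
gripper_force: 30.0
```

The opening is 57 mm with a 30 N grip force, so the bushing is held. I'll lift it and carry it above the gauge.

>>> step_arm(targets="0 0 -1 0;0 0 -2 0;0 0 -2.5 0;0 0 -2.5 0;0 0 -2.5 0;0 0 -1.5 0;0 0 -0.5 0;0 0 0 0")

```text
time_s: 5.07
tcp_pos: [0.5129, -0.2664, 0.1366]
ee_rot: [[0.92, -0.391, 0.004], [-0.391, -0.92, -0.001], [0.004, -0.001, -1.0]]
wrist_force: [0.1, 0.4, -0.4]
gripper_width: 0.661
gripper_force: 30.0
```

>>> step_arm(targets="-0.33 -1.2 0 0;-0.65 -2.46 0 0;-0.82 -3.07 0 0;-0.82 -3.07 0 0;-0.82 -3.07 0 0;-0.82 -3.07 0 0;-0.82 -3.07 0 0;-0.65 -2.46 0 0;-0.5 -1.84 0 0;-0.32 -1.25 0 0;0 0 0 0;0 0 0 0")

```text
time_s: 6.07
tcp_pos: [0.5472, -0.0141, 0.1336]
ee_rot: [[0.921, -0.39, -0.002], [-0.39, -0.921, -0.0], [-0.002, 0.001, -1.0]]
wrist_force: [0.1, -0.1, -0.2]
gripper_width: 0.667
gripper_force: 30.0
```

```bash
python3 - <<'E'
from h import *
c,f=cap("side"); F=c["frame"]
s=sense(); p=np.array(s["tcp_pos"]); R=np.array(s["ee_rot"]); print(p,np.round(R,3).tolist(),s["time_s"])
print("tool delta cm",R.T@([.548,-.0145,.1]-p)*100,"tcp px",proj(c,f,p),"bush bottom centre px",proj(c,f,p-[0,0,.0037]),"top",proj(c,f,p+[0,0,.0203]), "tip px",proj(c,f,[.548,-.0145,.09]))
cv2.imwrite("pics/s2.png",cv2.resize(F[160:280,280:420],None,fx=5,fy=5,interpolation=2))
t,_=cap("top"); cv2.imwrite("pics/t2.png",cv2.resize(t["frame"][220:330,250:390],None,fx=5,fy=5,interpolation=2))
E
```

```text
[ 0.54723604 -0.01478277  0.13376746] [[0.92, -0.391, -0.002], [-0.391, -0.92, -0.0], [-0.002, 0.001, -1.0]] 6.1167
tool delta cm [ 0.06494412 -0.0599363   3.37657258] tcp px [346.68797091 216.83081039] bush bottom centre px [346.64630421 217.99787164] top [346.92018213 210.32670246] tip px [345.86689032 230.27474481]
```

View pics/s2.png

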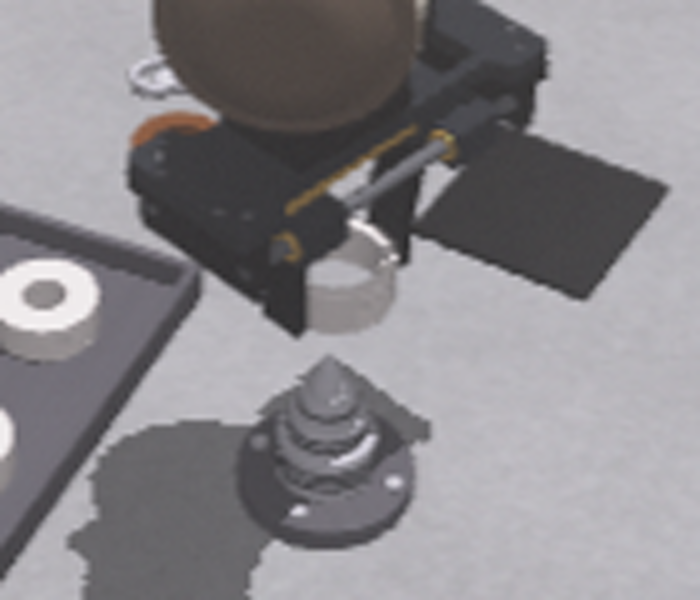

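The ring hangs centred over the gauge. Its right edge is at about (359.6,217), which gives a centre u of about 347, and the gauge tip is at about (346,231.6). That leaves about 1 mm of error. I'll make a small correction and lower to just above shoulder 2.

>>> step_arm(targets="0.05 -0.04 1 0;0 0 1.5 0;0 0 1.5 0;0 0 1.5 0;0 0 1 0;0 0 0.6 0;0 0 0 0;0 0 0 0")

```text
time_s: 6.83
tcp_pos: [0.5487, -0.0147, 0.0636]
ee_rot: [[0.92, -0.391, -0.0], [-0.391, -0.92, -0.0], [0.0, 0.0, -1.0]]
wrist_force: [0.3, -0.4, 0.1]
gripper_width: 0.665
gripper_force: 30.0
```

>>> step_arm(targets="0 0 0.3 0;0 0 0.3 0;0 0 0.2 0;0 0 0 0")

```text
time_s: 7.17
tcp_pos: [0.5484, -0.0144, 0.0554]
ee_rot: [[0.92, -0.391, -0.0], [-0.391, -0.92, 0.0], [-0.0, 0.0, -1.0]]
wrist_force: [-0.9, -0.3, -0.9]
gripper_width: 0.665
gripper_force: 30.0
```

>>> step_arm(targets="0 0 0.3 0;0 0 0.3 0;0 0 0.2 0;0 0 0 0")

```text
time_s: 7.5
tcp_pos: [0.5481, -0.0144, 0.047]
ee_rot: [[0.92, -0.391, -0.001], [-0.391, -0.92, -0.0], [-0.001, 0.001, -1.0]]
wrist_force: [0.5, -0.0, -0.6]
gripper_width: 0.665
gripper_force: 30.0
```

>>> step_arm(targets="0 0 0.15 0;0 0 0.15 0;0 0 0 0;0 0 0 0")

```text
time_s: 7.83
tcp_pos: [0.5485, -0.0143, 0.0445]
ee_rot: [[0.92, -0.391, -0.0], [-0.391, -0.92, 0.0], [-0.0, -0.0, -1.0]]
wrist_force: [-0.3, 1.4, -0.6]
gripper_width: 0.665
gripper_force: 30.0
```

>>> step_arm(targets="0 0 0.1 0;0 0 0 0;0 0 0 0")

```text
time_s: 8.08
tcp_pos: [0.5486, -0.0143, 0.0436]
ee_rot: [[0.92, -0.391, 0.0], [-0.391, -0.92, 0.0], [0.0, -0.0, -1.0]]
wrist_force: [-0.0, 1.1, 1.0]
gripper_width: 0.666
gripper_force: 30.0
```

>>> step_arm(targets="0 0 0.1 0;0 0 0 0;0 0 0 0")

```text
time_s: 8.33
tcp_pos: [0.5487, -0.0143, 0.0435]
ee_rot: [[0.92, -0.391, 0.0], [-0.391, -0.92, -0.0], [0.0, -0.0, -1.0]]
wrist_force: [-2.5, 2.1, 5.3]
gripper_width: 0.665
gripper_force: 30.0
```

It stopped at TCP 0.0435 with 5 N upwards, which matches the 40 mm shoulder (shoulder 3). I'll release, rise and look.

>>> step_arm(targets="0 0 0 0;0 0 0 0;0 0 0 0;0 0 0 0;0 0 0 0;0 0 0 0", claw=8.7)

```text
time_s: 8.83
tcp_pos: [0.5485, -0.0145, 0.0424]
ee_rot: [[0.92, -0.391, -0.0], [-0.391, -0.92, -0.0], [-0.0, 0.0, -1.0]]
wrist_force: [-0.4, 0.1, 0.3]
gripper_width: 0.983
gripper_force: 0.0
```

>>> step_arm(targets="0 0 -0.5 0;0 0 -1.5 0;0 0 -2.5 0;0 0 -2.5 0;0 0 -2.5 0;0 0 -2.5 0;0 0 -2 0;0 0 -1 0;0 0 0 0;0 0 0 0")

```text
time_s: 9.67
tcp_pos: [0.5482, -0.0143, 0.1923]
ee_rot: [[0.92, -0.391, -0.0], [-0.391, -0.92, 0.001], [-0.001, -0.0, -1.0]]
wrist_force: [-0.8, -0.7, 0.1]
gripper_width: 0.998
gripper_force: 0.0
```

```bash
python3 - <<'E'
from h import *
c,f=cap("side"); F=c["frame"]
s=sense(); p=np.array(s["tcp_pos"]); print(p,s["time_s"])
a=cv2.resize(F[210:280,300:390],None,fx=6,fy=6,interpolation=2)
cv2.imwrite("pics/s3.png",a)
print("expected ring top centre, bottom",proj(c,f,[.548,-.0145,.064]),proj(c,f,[.548,-.0145,.040]))
R=np.array(s["ee_rot"]); print("to grip", R.T@([.4248,.2478,.049]-p)*100)
E
```

```text
[ 0.54760608 -0.01441364  0.19130712] 9.7167
expected ring top centre, bottom [345.59936815 237.92208435] [345.35997631 244.76529558]
to grip [-21.53268142 -19.33402052  14.26273938]
```

View pics/s3.png

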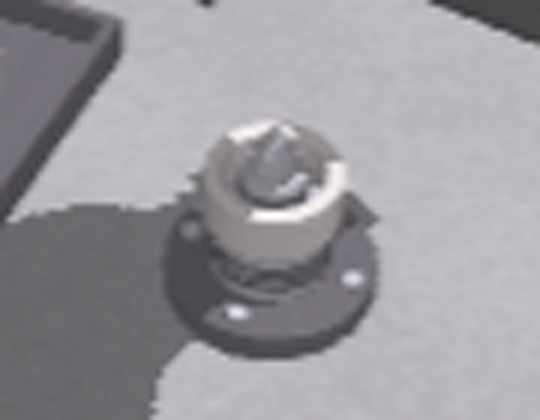

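The ring sits level with its top centre at (345.8,238.7), against (345.6,237.9) expected for shoulder 3, with three lines beneath it. So the target is mark 3. Next I'll measure the grip and mark positions along the track.

```bash
python3 - <<'E'
from h import *
import pickle
c,f=pickle.load(open("top0.pkl","rb")); g=cv2.cvtColor(c["frame"],cv2.COLOR_BGR2GRAY)
n,l,st,ce=cv2.connectedComponentsWithStats((g[280:325,140:200]>150).astype(np.uint8))
P=[]
for i in range(1,n):
    q=ce[i]+[140,280]; 
    if st[i,4]<40: w=ray(c,f,*q,.013); P.append(w); print(np.round(q,1),st[i,4],np.round(w,4))
t=np.array([.391,.92]); G=np.array([.4248,.2478])
for w in P: print("along from grip",np.round((w[:2]-G)@t,4),"across",np.round((w[:2]-G)@[.92,-.391],4))
cs=proj(c,f,[.4248,.2478,.049]); print(cs)
E
```

```text
[153.1 289.2] 11 [0.517  0.3164 0.013 ]
[150.8 295.5] 10 [0.5041 0.3204 0.013 ]
[148.2 301.5] 11 [0.4921 0.3251 0.013 ]
[169.  302.2] 10 [0.491  0.2828 0.013 ]
[166.5 308.5] 12 [0.4783 0.2872 0.013 ]
[164. 314.] 1 [0.4672 0.2918 0.013 ]
[184.5 315.4] 11 [0.4649 0.2501 0.013 ]
[183. 320.] 1 [0.4556 0.2528 0.013 ]
[142.6 323.3] 16 [0.4483 0.3341 0.013 ]
along from grip 0.0991 across 0.058
along from grip 0.0978 across 0.0446
along from grip 0.0974 across 0.0317
along from grip 0.0581 across 0.0472
along from grip 0.0572 across 0.0338
along from grip 0.057 across 0.0218
along from grip 0.0178 across 0.036
along from grip 0.0167 across 0.0264
along from grip 0.0886 across -0.0122
[179.99782328 337.01246293]
```

>>> step_arm(targets="-1 -0.9 0 0;-1.8 -1.6 0 0;-2.3 -2.1 0 0;-2.3 -2.1 0 0;-2.3 -2.1 0 0;-2.3 -2.1 0 0;-2.3 -2.1 0 0;-2.3 -2.1 0 0;-2.3 -2.1 0 0;-1.5 -1.3 0 0;-1.1 -0.8 0 0;0 0 0 0")

```text
time_s: 10.72
tcp_pos: [0.4245, 0.2486, 0.1907]
ee_rot: [[0.922, -0.388, -0.003], [-0.388, -0.922, -0.002], [-0.002, 0.003, -1.0]]
wrist_force: [-0.1, 0.1, -0.4]
gripper_width: 1.002
gripper_force: 0.0
```

The mark rows show the track at about 19.7° from the y axis, so a turn of about -3.2° is needed. Mark 3 is about 96 mm from the grip. I'll turn, go down and grip the block.

>>> step_arm(targets="0 0 1 -3.2;0 0 2.5 0;0 0 3 0;0 0 3 0;0 0 3 0;0 0 2 0;0 0 1.2 0;0 0 0.7 0;0 0 0.3 0;0 0 0 0;0 0 0 0")

```text
time_s: 11.63
tcp_pos: [0.4265, 0.2474, 0.026]
ee_rot: [[0.941, -0.339, 0.001], [-0.339, -0.941, 0.0], [0.0, -0.001, -1.0]]
wrist_force: [0.7, 0.0, 0.7]
gripper_width: 1.0
gripper_force: 0.0
```

>>> step_arm(targets="0 0 0 0;0 0 0 0;0 0 0 0;0 0 0 0;0 0 0 0;0 0 0 0;0 0 0 0;0 0 0 0;0 0 0 0;0 0 0 0;0 0 0 0;0 0 0 0", claw=1.5)

```text
time_s: 12.63
tcp_pos: [0.4262, 0.2475, 0.0256]
ee_rot: [[0.941, -0.339, 0.0], [-0.339, -0.941, 0.0], [0.0, -0.0, -1.0]]
wrist_force: [0.0, 1.3, -0.5]
gripper_width: 0.224
gripper_force: 30.0
```

The block is held (19.5 mm opening). I'll slide it 95.5 mm along -y.

>>> step_arm(targets="0 -0.5 0 0;0 -1 0 0;0 -1 0 0;0 -1 0 0;0 -1 0 0;0 -0.5 0 0;0 0 0 0")

```text
time_s: 13.22
tcp_pos: [0.4442, 0.2967, 0.0256]
ee_rot: [[0.941, -0.338, 0.002], [-0.338, -0.941, 0.002], [0.001, -0.003, -1.0]]
wrist_force: [1.8, 1.8, -1.0]
gripper_width: 0.224
gripper_force: 30.0
```

>>> step_arm(targets="0 -0.5 0 0;0 -1 0 0;0 -1 0 0;0 -1 0 0;0 -0.7 0 0;0 -0.3 0 0;0 -0.05 0 0;0 0 0 0;0 0 0 0")

```text
time_s: 13.97
tcp_pos: [0.4591, 0.3379, 0.0256]
ee_rot: [[0.941, -0.339, 0.001], [-0.339, -0.941, 0.002], [0.001, -0.002, -1.0]]
wrist_force: [4.4, -0.3, -2.4]
gripper_width: 0.227
gripper_force: 30.0
```

Travel is 96 mm. I'll release, rise clear and look.

>>> step_arm(targets="0 0 0 0;0 0 0 0;0 0 0 0;0 0 0 0;0 0 0 0;0 0 0 0;0 0 0 0;0 0 0 0", claw=5)

```text
time_s: 14.63
tcp_pos: [0.4585, 0.3372, 0.0256]
ee_rot: [[0.941, -0.339, -0.0], [-0.339, -0.941, -0.0], [-0.0, 0.0, -1.0]]
wrist_force: [0.0, 1.2, -0.1]
gripper_width: 0.567
gripper_force: 0.0
```

>>> step_arm(targets="0 0 -1 0;0 0 -2.5 0;0 0 -3 0;0 0 -3 0;-2 0 -3 0;-3 3 -2 0;-3 3 0 0;-3 3 0 0;-2 3 0 0;0 3 0 0;0 0 0 0;0 0 0 0")

```text
time_s: 15.63
tcp_pos: [0.2906, 0.2421, 0.1695]
ee_rot: [[0.941, -0.339, 0.001], [-0.339, -0.941, 0.002], [0.0, -0.003, -1.0]]
wrist_force: [-0.2, 0.0, 0.2]
gripper_width: 0.573
gripper_force: 0.0
```

```bash
python3 - <<'E'
from h import *
s=sense(); print(s["tcp_pos"],s["time_s"])
c,f=cap("side"); t,ft=cap("top")
a=cv2.resize(c["frame"][315:415,270:390],(480,400),interpolation=2)
b=cv2.resize(t["frame"][265:365,105:230],(320,256),interpolation=2)
d=cv2.resize(c["frame"][210:280,300:380],(320,280),interpolation=2)
o=np.zeros((560,800,3),np.uint8); o[:400,:480]=a; o[:256,480:]=b; o[260:540,480:]=d
cv2.imwrite("pics/f.png",o)
E
```

```text
[0.29063109 0.24211996 0.16953633] 15.6333
```

View pics/f.png

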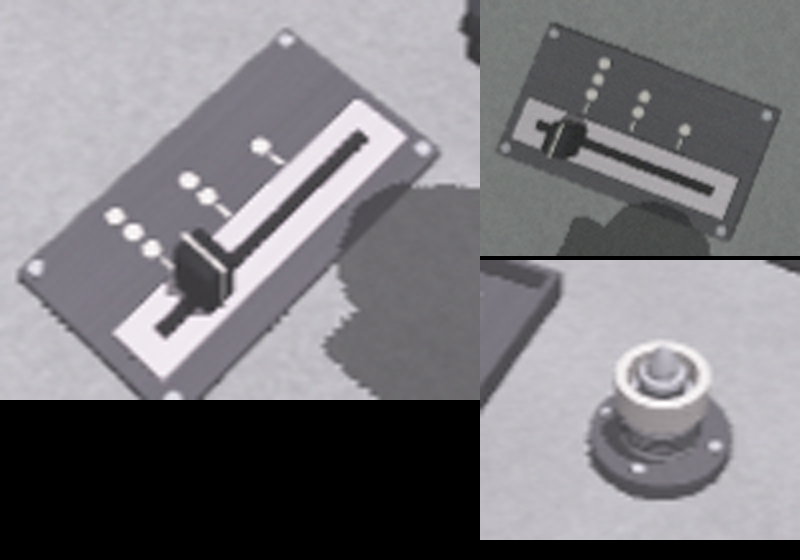

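The grip now stands at the three-dot row. The row extended to the track meets it at about (200,295) in the crop, and the block's base centre is at about (203,293), so it is within about 2–3 mm. The bushing sits level on step 3 and the gripper is clear of everything.

```bash
python3 -c "
from station import r; print(r.finish_job())"
```

```text
the job is handed in; nothing more can be done
None
```

The bushing from the pad has a 44 mm bore and is sitting level on step 3 (three lines); the marker grip is at mark 3, about 2–3 mm off by camera against the 8 mm allowed, and the job was handed in at about 16 s.

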